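# Prop the chest lid and refit its divider

### The job

The white storage chest has been sprayed and its lid is only leaning open: first flip up the wooden stay until its end rests right against the inside of the lid, under the catch block, so the lid cannot fall shut while you work. Then take the white divider with the finger slot out of the drying rack and slide it gently, right way up, all the way down into the empty pair of grooves in the chest, without dropping it in. Leave the drawer front in the rack and the other things on the bench where they are.

Things in the scene. Friction and masses are not known exactly. Their poses are not given: they have to be found in the camera images.
- chest: White wooden storage chest, bare wood inside, fretwork front, fixed: 260 (x) x 300 (y) x 130 mm high, walls 12, floor 10. Origin: centre of underside; +x points from its front to its hinged side (about to the robot's left), z up. Two groove pairs hold dividers across it along x: y = +50 mm is empty; at y = -30 a fixed divider like the loose one is already home.
- slot_home (a point): Inner floor, middle of the empty groove pair: chest's frame (0, 50, 10) mm, axes as the chest's. The divider's origin comes here when fully home, its length along x. A groove in each end wall, between wooden runners, 12.4 mm wide, 8 mm deep; 236 mm between the walls. Straight from the floor to 104 mm above the chest's underside, then flared to about 25 mm wide at 120 mm.
- slot_mouth (a point): Point 120 mm straight above slot_home, level with the chest's rim.
- lid (a joint): Lid hinge, rad: 0 shut, 1.78 leaning open on its stop just past upright (start). White board 264 x 308 x 12 mm, 0.5 kg, hinged along the top of the chest's +x wall (line x = 130, z = 130 mm in the chest's frame). It turns freely; only its lean holds it and a knock can bring it down.
- lid_catch (a point): Point on the lid's inner face, 91 mm from the hinge line, where the stay's end rests when up. 11 mm further from the hinge sits the catch: a wooden block 16 x 50 mm, standing 9 mm off the lid. With the stay's end under it the lid is locked open.
- stay (a joint): Angle of the stay, rad: 0 folded, level, pointing to the chest's front (-x); grows as its free end swings up and over towards the lid, which it meets at 2.26 (39 degrees past upright, end of travel); under the catch above 2.2. Stiff pivot (friction 0.07 N m): stays where it is left. Starts between 0 and 0.5.
- stay_pivot (a point): Pivot axis of the stay: chest's frame (50, -95, 108) mm, axis along the chest's y. The stay is a dark wooden bar 14 mm high, 10 mm thick (y), on a cleat at the pivot; elsewhere 38 mm free on its -y side, 55 on the other: pinch it across its thickness from above. At angle a, radius r it lies at x = 50 - r cos a, z = 108 + r sin a.
- stay_tip (a point): Middle of the stay's rounded free end (radius 7 mm), 145 mm from the pivot; moves with the stay.
- rack: Low wooden drying rack, fixed, two rails (30 wide, 18 mm high, 240 mm long along y, at x = -75 and +75) carrying pairs of upright dowels 10 mm thick, tops 83 mm above the bench. Origin: centre of its underside. Parts stand on edge across the rails between the dowel pairs, along the rack's x; three rows at y = -70, 0 and +70 mm, each 14 mm clear between dowels.
- divider: The part to fit: white board 230 (x) x 10 (y, thickness) x 105 mm (z, height), 0.15 kg, with a finger slot 70 x 22 mm through it centred 60 mm above its lower edge. Origin: middle of its lower edge. It stands upright in one of the two outer rows of the rack, lower edge 18 mm above the bench; the same either way round.
- drawer_front: Leave alone: small white framed drawer front with crossed bars and a round knob, 225 x 12 x 95 mm, standing in the other outer row of the rack. Origin: middle of its lower edge.
- spray_gun: Leave alone: spray gun with white cup on its steel stand, 130 x 100 mm foot, 300 mm high. Origin: centre of its underside.
- tin: Leave alone: paint tin, 100 mm across, 115 mm high. Origin: centre of its underside.
Mind the look-alikes: they are no part of the job. What is meant by the divider is not yellow, and is the larger of those in its own colour.

How it is judged:
On the way:
1. The stay is up, its end resting on the lid under the catch, before the divider comes into the chest (value of joint stay above 2.19 rad and value of joint lid above 1.65 rad and distance between divider and slot_home above 0.1 m), for 0.2 s.
At the end, for the whole second after the job is handed in: Stay under the catch (above 2.19 rad), lid open (above 1.65 rad); divider at rest fully home in the empty grooves (4 mm sideways, 3 mm in height), upright and in line with the chest within 2 degrees; drawer front, spray gun and tin within 20 mm of their starts (value of joint stay above 2.19 rad and value of joint lid above 1.65 rad and horizontal distance between divider and slot_home below 0.004 m and z of divider in the frame of slot_home between -0.003 and 0.003 m and angle between the x axis of divider and the x axis of chest, either way round below 0.035 rad and angle between the z axis of divider and the z axis of chest, either way round below 0.035 rad and angle between divider's own z axis and vertical below 0.035 rad and linear speed of divider below 0.02 m/s and distance of each of drawer_front, spray_gun, tin from where it was at the start of the episode below 0.02 m); the robot touches nothing.
It fails at once if the lid falls towards shut (value of joint lid below 1.4 rad).
It fails at once if the divider is dropped into the chest (faster than 0.4 m/s with its lower edge below the rim) (horizontal distance between divider and slot_home below 0.05 m and z of divider in the frame of slot_home below 0.11 m and linear speed of divider above 0.4 m/s).
It fails at once if a bystander is knocked about (distance of any of drawer_front, spray_gun, tin from where it was at the start of the episode above 0.03 m).
It also fails if it takes over 67 s, if anything falls off the work surface, if the arm or the gripper's body presses on something with over 40 N, if the wrist force passes 120 N, or if a joint passes its speed limit or range.

### The arm

A 6-joint arm with a two-finger parallel gripper is mounted at the origin on the work surface. World frame = base frame: x ahead of the robot, y to its left, z up, the work surface at z = 0. Lengths are in m, angles in rad, forces in N, time in s.
With the tool pointing down it reaches from about 0.25 to 0.85 m from the base axis. Payload 12.5 kg.
Tool frame: the origin (TCP) lies midway between the tips of the shut fingers; the grasp point (between the pads) lies 19 mm behind it (ctrl.grip_point_offset is the distance from the TCP to the grasp point, in m); z points along the fingers, y is the line along which they close (so a half turn about z gives the same grasp; the last joint's range is limited). The gripper opens to 93 mm and grips with 3 to 60 N. Pads are 15 mm wide; open, the fingers measure 128 mm over their backs; the gripper's body (75 mm by 188 mm) begins 65 mm behind the grasp point.
Start: joints at [1.116, 0.351, 1.652, -0, 1.139, -0.085], TCP at [0.199, 0.513, 0.219] pointing down, gripper open.
Joint ranges: [-2.75, 2.75], [-0.79, 2.1], [0.01, 2.65], [-1.57, 4.71], [0.07, 3.14], [-2.87, 2.87]. Speed limits (rad/s): [2.22, 2.22, 2.79, 3.14, 3.14, 3.14].

### API

Orientations are given as a unit quaternion [w, x, y, z].
In Python, from rig import ctrl, imaging gives the robot as it stands. The module is installed in compiled form; this text tells all that it offers.
- The arm moves only by the tool arm_command, never from a script. Its argument "commands" is one flat list of numbers, 6 for each row, row after row: the shift along the tool's x, y, z scaled (see below), then the turn, a rotation vector about the tool's x, y, z scaled (see below). In form: [dx, dy, dz, ax, ay, az, dx, dy, dz, ax, ay, az, ...]. A call has 1 to 5 rows; each row is the pose to reach, as a shift and turn from the pose commanded when the call began, along the tool's axes at that moment; what a row does not reach only later rows make up. The controller multiplies each number of a shift by 0.3 m and each number of a turn by 90 degrees. A row lasts 1/12 s, in which the tool goes at most 41.7 mm and 7.16 degrees, less where a joint would pass 70% of its speed; a pose out of reach is approached as far as the arm can. A call with a number of a shift or a turn outside -1 to 1 is refused whole. A call with a gripper value outside its range is refused whole. "jaw" is the opening, from -1 (shut) to 1 (fully open), set as the call begins (left out, the last holds). The fingers move at their own pace and stop on an object; "force" is the grip in N (left out, the last holds). Time passes only in rows, so rows that repeat a pose let the fingers close. It gives the time, the measured TCP pose, the force, the opening and the grip force at its end, in the units of the state.
- ctrl.observe(): the state, without advancing time (a new reading comes with each control period).
- imaging.read_camera(name): name is "scene" or "side" or "wrist"; returns a dict with "img" (480x640x3 uint8, red, green, blue), "z_map" (480x640 float32, m along the optical axis (not along the pixel's ray), 0 where there is no reading), "camera_matrix" (3x3 intrinsics, pixels), "origin" and "orientation" of the camera in the world; the wrist camera has in their place "hand_eye" (4x4, takes a point from camera to tool coordinates, whose origin is the TCP and whose axes are the flange's). Camera axes: x right, y down, z forward; pixel columns grow to the right and rows downward; lengths in m; the calibration is good to about 2 mm. A picture is of the moment at which its call begins: read the wrist's pose just before it.
- ctrl.hand_in(): hands the job in; it is judged then, once.
The state is a dict: "t": time; "joint_pos": joint angles; "joint_vel": joint speeds; "joint_torque": joint torques, N m; "tcp_pos": TCP position; "ee_rot": TCP orientation; "force": force on the tool from outside, world axes, zero at the start; "wrist_torque": the same for the moment, N m; "opening": opening from 0.0 (shut) to 1.0 (fully open); "grip_force": force on a finger pad.
Only numpy, scipy, OpenCV 4.12 (cv2) and the standard library are available. Lean on these libraries where they do the work, as an engineer would, in place of code of your own. Each camera call takes 0.05 s, during which the arm holds its last target. There are 200 camera calls.

## Working session

There is one attempt and no reset: what is moved stays moved. The work goes in short steps, Python scripts to look and compute and a tool call to move; the robot and the scene stay as the last step left them, time stands still between calls to the robot, and variables do not carry over. Pictures are saved under pics/ and viewed, at most 10 in all, crops included, and the job is handed in when it is done.

Besides the shell and the picture viewer there is one more tool, called by a JSON object that holds its "method" and its "body", one argument or row to a line. arm_command: Moves the arm, as the interface text tells. Shifts and turns lie within -1 to 1; 1 stands for 0.3 m of shift or 90 degrees of turn. Its arguments: {"type":"object","properties":{"commands":{"type":"array","items":{"type":"number"}},"jaw":{"type":"number"},"force":{"type":"number"}},"required":["commands"]}

```bash
mkdir -p pics; cat > h.py <<'E'
import numpy as np, cv2
from scipy.spatial.transform import Rotation as R
from rig import ctrl, imaging
def q(o): return R.from_quat([o[1],o[2],o[3],o[0]])
def cam(n):
    s=ctrl.observe(); c=imaging.read_camera(n)
    K=np.array(c["camera_matrix"])
    if n=="wrist":
        T=np.eye(4);T[:3,:3]=q(s["ee_rot"]).as_matrix();T[:3,3]=s["tcp_pos"];T=T@np.array(c["hand_eye"])
    else:
        T=np.eye(4);o=np.array(c["orientation"]);T[:3,:3]=q(o).as_matrix() if o.size==4 else o;T[:3,3]=c["origin"]
    return c["img"],c["z_map"],K,T
def cloud(z,K,T):
    v,u=np.mgrid[:480,:640]
    p=np.stack([(u-K[0,2])/K[0,0]*z,(v-K[1,2])/K[1,1]*z,z],-1)
    p=p@T[:3,:3].T+T[:3,3]; p[z<=0]=np.nan
    return p
def save(n,f):
    i,z,K,T=cam(n); cv2.imwrite(f"pics/{f}.png",i[...,::-1]); np.savez(f"{f}.npz",i=i,z=z,K=K,T=T); return i,z,K,T
E
python3 - <<'E'
from h import *
for n in("scene","side","wrist"):
    i,z,K,T=save(n,n+"0"); print(n,T.round(3).tolist(),K[0,0],(z>0).mean())
print(ctrl.observe())
E
```

```text
scene [[-0.523, 0.656, -0.545, 1.404], [0.852, 0.398, -0.339, 0.477], [-0.005, -0.642, -0.767, 1.371], [0.0, 0.0, 0.0, 1.0]] 603.7146198523274 0.99109375
side [[0.888, -0.316, 0.334, -0.048], [-0.459, -0.582, 0.671, -1.226], [-0.017, -0.749, -0.662, 1.19], [0.0, 0.0, 0.0, 1.0]] 624.9085816800823 0.9941634114583333
wrist [[0.362, 0.893, 0.267, 0.124], [0.932, -0.346, -0.105, 0.542], [-0.001, 0.287, -0.958, 0.384], [0.0, 0.0, 0.0, 1.0]] 350.54525267525617 0.9960319010416666
{'t': 0.15, 'joint_pos': array([ 1.11637893e+00,  3.51084473e-01,  1.65225796e+00, -3.62121029e-06,
        1.13912221e+00, -8.45736949e-02]), 'joint_vel': array([ 2.15342900e-04, -6.65401765e-04, -2.21189372e-03, -6.13445656e-05,
        1.35757237e-03, -8.05107387e-04]), 'joint_torque': array([ 4.58113245e-04, -4.97466159e+01, -2.85340869e+01,  6.98879105e-02,
        2.46297073e-02, -7.98371298e-05]), 'tcp_pos': array([0.19865597, 0.51258804, 0.21824771]), 'ee_rot': array([-1.14496091e-04,  1.83868954e-01,  9.82950669e-01, -4.20693268e-04]), 'force': array([0.26859977, 0.58383166, 0.07933589]), 'wrist_torque': array([-0.02845786,  0.00938369, -0.06759865]), 'grip_force': 0.0, 'opening': 1.0003752518231386}
```

View pics/scene0.png

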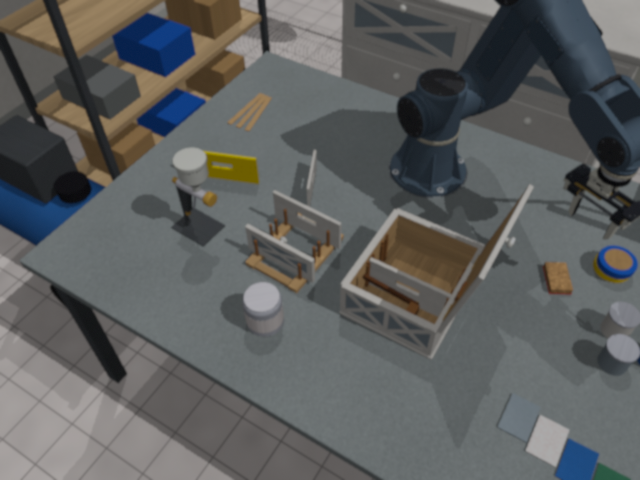

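View pics/side0.png

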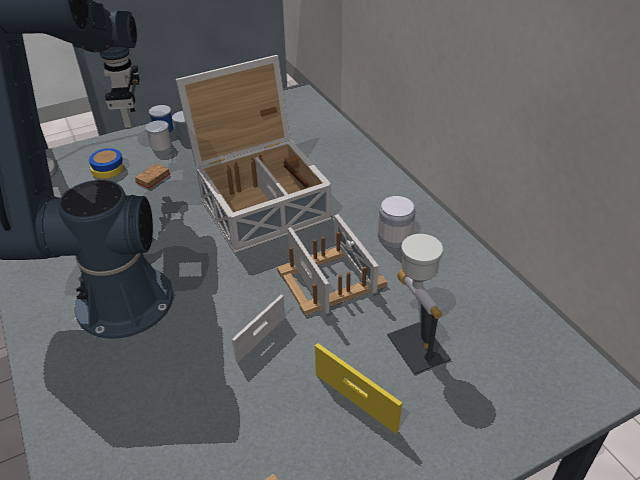

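The candidates are:
- The white board in the rack's near row, scene (306,218) / side (308,268). It stands in an outer row and has the finger slot.
- The small white board loose on the bench, scene (311,180) / side (260,328). It is smaller, so it is a look-alike.
- The yellow board, scene (230,167). Its colour is wrong.
- The drawer front, scene (280,255) / side (360,268). This must be left alone.

The first fits the description. I'll measure it and confirm it in a crop.

```bash
python3 - <<'E'
from h import *
d={n:np.load(n+"0.npz") for n in("scene","side")}
P={n:cloud(d[n]['z'],d[n]['K'],d[n]['T']) for n in d}
for n,uv in (("scene",[(306,218),(311,180),(280,255),(393,213),(480,240),(262,300)]),("side",[(308,268),(260,328),(360,268),(205,195),(328,185),(298,165),(270,112)])):
    for u,v in uv: print(n,u,v,P[n][v,u].round(3))
# height slab of chest rim and rack board tops
A=np.concatenate([P[n].reshape(-1,3) for n in P]); C=np.concatenate([d[n]['i'].reshape(-1,3) for n in P])
ok=(np.nan_to_num(A[:,2],nan=-1)>0.01)&(A[:,0]>0)&(A[:,0]<1.1)&(abs(A[:,1])<.6); A=A[ok]
im=np.full((600,600,3),0,np.uint8)
o=np.argsort(A[:,2]); A=A[o]
u=((A[:,0]-0.1)/0.0015).astype(int); v=((0.45-A[:,1])/0.0015).astype(int)
m=(u>=0)&(u<600)&(v>=0)&(v<600)
col=cv2.applyColorMap(np.clip(A[:,2]/0.2*255,0,255).astype(np.uint8)[:,None],cv2.COLORMAP_JET)[:,0]
im[v[m],u[m]]=col[m]; 
c1=cv2.resize(d['side']['i'][200:370,220:440],(0,0),fx=2.6,fy=2.6,interpolation=cv2.INTER_CUBIC)[...,::-1]
cv2.imwrite('pics/top.png',im)
cv2.imwrite('pics/crop.png',c1)
E
```

```text
scene 306 218 [ 0.437 -0.188  0.066]
scene 311 180 [ 0.291 -0.263  0.058]
scene 280 255 [ 0.586 -0.178  0.06 ]
scene 393 213 [0.347 0.043 0.133]
scene 480 240 [0.199 0.266 0.004]
scene 262 300 [ 0.761 -0.11   0.111]
side 308 268 [ 0.436 -0.203  0.096]
side 260 328 [ 0.266 -0.279  0.037]
side 360 268 [ 0.575 -0.225  0.05 ]
side 205 195 [0.319 0.247 0.067]
side 328 185 [0.619 0.033 0.136]
side 298 165 [0.61  0.211 0.1  ]
side 270 112 [0.573 0.313 0.242]
```

View pics/top.png

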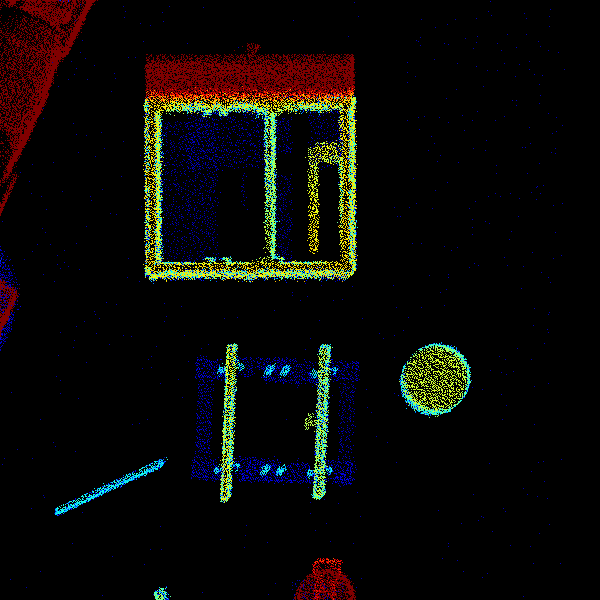

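View pics/crop.png

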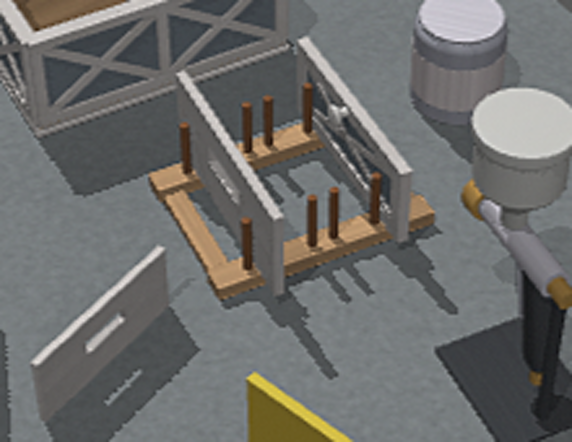

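The map shows the chest with its lid, the fixed divider at u≈270, the stay at u≈313 and the rack boards at u≈229 (divider) and u≈322 (drawer front). The crop confirms that the near-row board at (230,180) has the finger slot and is full-size, while the loose board at (100,330) is smaller. Next I'll fit the poses.

```bash
cat > fit.py <<'E'
from h import *
def line(p,ax):  # fit robust: coordinate other = a + b*(coord ax - mean)
    x=p[:,ax];y=p[:,1-ax]
    x0=x.mean();k=np.ones(len(x),bool)
    for _ in range(5):
        b,a=np.polyfit(x[k]-x0,y[k],1); r=y-a-b*(x-x0); k=abs(r-np.median(r[k]))<max(2*r[k].std(),.003)
    return dict(at=round(x0,4),c=round(a,4),slope_deg=round(float(np.degrees(np.arctan(b))),2),n=int(k.sum()),sd=round(float(r[k].std()),4))
def box(A,x0,x1,y0,y1,z0,z1):
    with np.errstate(invalid='ignore'):
        return A[(A[:,0]>x0)&(A[:,0]<x1)&(A[:,1]>y0)&(A[:,1]<y1)&(A[:,2]>z0)&(A[:,2]<z1)]
def pct(a): return np.percentile(a,[1,5,50,95,99]).round(4)
def report(A):
    print('front wall',line(box(A,.34,.61,.025,.06,.125,.14),0))
    print('near wall',line(box(A,.305,.345,.06,.27,.125,.14),1))
    print('far wall',line(box(A,.605,.645,.06,.27,.125,.14),1))
    print('rim z',pct(box(A,.34,.61,.03,.05,.12,.145)[:,2]), 'fixdiv',line(box(A,.48,.53,.07,.27,.105,.125),1))
    s=box(A,.555,.585,.06,.2,.09,.16); 
    if len(s)>50:
        print('stay',line(s,1),pct(s[:,1]),np.polyfit(s[:,1]-.1,s[:,2],1))
    dv=box(A,.40,.48,-.32,-.06,.11,.14); print('div',line(dv,1),pct(dv[:,1]),pct(dv[:,2]))
    l=box(A,.33,.62,.29,.42,.16,.36); 
    print('lid',np.polyfit(l[:,2]-.13,l[:,1],1), pct(l[:,0]))
if __name__=='__main__':
    for n in("scene","side"):
        d=np.load(n+"0.npz");print(n);report(cloud(d['z'],d['K'],d['T']).reshape(-1,3))
E
python3 fit.py
```

```text
scene
front wall {'at': np.float64(0.4818), 'c': np.float64(0.0469), 'slope_deg': 0.24, 'n': 578, 'sd': 0.006}
near wall {'at': np.float64(0.1673), 'c': np.float64(0.3301), 'slope_deg': -0.04, 'n': 465, 'sd': 0.0067}
far wall {'at': np.float64(0.1686), 'c': np.float64(0.624), 'slope_deg': -0.22, 'n': 595, 'sd': 0.006}
rim z [0.1228 0.125  0.1296 0.1339 0.1356] fixdiv {'at': np.float64(0.1728), 'c': np.float64(0.5086), 'slope_deg': -0.04, 'n': 332, 'sd': 0.0027}
stay {'at': np.float64(0.1382), 'c': np.float64(0.5736), 'slope_deg': -0.34, 'n': 252, 'sd': 0.0024} [0.075  0.08   0.1389 0.1942 0.1987] [-0.11820432  0.1258922 ]
div {'at': np.float64(-0.1778), 'c': np.float64(0.4466), 'slope_deg': 2.13, 'n': 335, 'sd': 0.0029} [-0.2954 -0.2837 -0.1757 -0.078  -0.0684] [0.1101 0.1109 0.1205 0.1266 0.1287]
lid [0.26822261 0.2948302 ] [0.3427 0.3576 0.4903 0.6087 0.6175]
side
front wall {'at': np.float64(0.4714), 'c': np.float64(0.0401), 'slope_deg': 0.26, 'n': 520, 'sd': 0.0058}
near wall {'at': np.float64(0.1625), 'c': np.float64(0.3264), 'slope_deg': -0.17, 'n': 329, 'sd': 0.0059}
far wall {'at': np.float64(0.1631), 'c': np.float64(0.619), 'slope_deg': -0.44, 'n': 317, 'sd': 0.0063}
rim z [0.1206 0.1215 0.1314 0.1367 0.1383] fixdiv {'at': np.float64(0.168), 'c': np.float64(0.5016), 'slope_deg': -0.4, 'n': 185, 'sd': 0.0027}
stay {'at': np.float64(0.1319), 'c': np.float64(0.5663), 'slope_deg': -1.08, 'n': 119, 'sd': 0.0024} [0.0702 0.0748 0.1277 0.1946 0.1997] [-0.10755027  0.12842036]
div {'at': np.float64(-0.1926), 'c': np.float64(0.4383), 'slope_deg': 2.07, 'n': 305, 'sd': 0.002} [-0.3004 -0.2961 -0.1947 -0.0825 -0.0732] [0.1103 0.1119 0.1241 0.129  0.13  ]
lid [0.21297267 0.29996586] [0.3324 0.343  0.4683 0.6043 0.6165]
```

```bash
cat >> h.py <<'E'
def rot(tilt=0,yaw=0):
    """tool x=+Y, y=+X, z down; yaw about world z (deg), tilt: tool z leans towards +y (deg)"""
    b=np.array([[0,1,0],[1,0,0],[0,0,-1.]])
    return R.from_euler('z',yaw,degrees=True)*R.from_euler('x',tilt,degrees=True)*R.from_matrix(b)
def cmd(p,r,frm=None):
    s=ctrl.observe()
    p0,r0=(s["tcp_pos"],q(s["ee_rot"])) if frm is None else frm
    return (r0.inv().apply(np.array(p)-p0)/.3).round(4).tolist()+((r0.inv()*r).as_rotvec(degrees=True)/90).round(4).tolist()
def st():
    s=ctrl.observe(); print('t',round(s["t"],2),'tcp',s["tcp_pos"].round(4),'R',q(s["ee_rot"]).as_matrix().round(3).tolist(),'F',np.round(s["force"],1),'open',round(s["opening"]*93,1),'grip',s["grip_force"],'q',np.round(s["joint_pos"],2))
E
python3 - <<'E'
from h import *
s=ctrl.observe();r0=q(s["ee_rot"]);p=s["tcp_pos"]
p1=np.array([.2,.50,.45]);print(cmd(p1,r0)); print(cmd([.40,.25,.47],rot(),(p1,r0)),rot(30).as_matrix())
E
```

```text
[-0.0193, -0.0382, -0.7725, 0.0, 0.0, 0.0]
[-0.9228, -0.5361, -0.0663, -0.0005, 0.0003, 0.7646] [[ 0.         1.         0.       ]
 [ 0.8660254  0.         0.5      ]
 [ 0.5        0.        -0.8660254]]
```

{"method": "arm_command", "body": {
  "commands": [0, 0, -0.77, 0, 0, 0.2, 0, 0, -0.77, 0, 0, 0.3, 0, 0, -0.77, 0, 0, 0.4, 0, 0, -0.77, 0, 0, 0.5, 0, 0, -0.77, 0, 0, 0.5],
  "jaw": -0.4
}}

```text
t: 0.57
tcp_pos: [0.1985, 0.5123, 0.429]
ee_rot: [0.0, 0.48, 0.877, -0.0]
force: [0.1, 1.8, -0.3]
opening: 0.689
grip_force: 0.0
```

```bash
python3 - <<'E'
from h import *
st();print(cmd([.43,.23,.48],rot()))
E
```

```text
t 0.57 tcp [0.1985 0.5123 0.429 ] R [[-0.54, 0.842, -0.0], [0.842, 0.54, -0.0], [-0.0, -0.0, -1.0]] F [ 0.1  1.8 -0.3] open 64.1 grip 0.0 q [ 1.12  0.22  1.32 -0.    1.6   0.55]
[-1.2087, 0.1421, -0.1699, -0.0001, 0.0001, 0.3628]
```

{"method": "arm_command", "body": {
  "commands": [-0.7, 0.08, -0.23, 0, 0, 0.36, -0.7, 0.08, -0.23, 0, 0, 0.36, -0.7, 0.08, -0.23, 0, 0, 0.36, -0.7, 0.08, -0.23, 0, 0, 0.36, -0.7, 0.08, -0.23, 0, 0, 0.36]
}}

```text
t: 0.98
tcp_pos: [0.3254, 0.3584, 0.4922]
ee_rot: [0.0, 0.706, 0.709, -0.0]
force: [0.4, 1.7, -0.4]
opening: 0.338
grip_force: 0.0
```

```bash
python3 - <<'E'
from h import *
st();print(cmd([.43,.23,.48],rot()))
E
```

```text
t 0.98 tcp [0.3254 0.3584 0.4922] R [[-0.004, 1.0, -0.0], [1.0, 0.004, -0.0], [-0.0, -0.0, -1.0]] F [ 0.4  1.7 -0.4] open 31.4 grip 0.0 q [ 0.74  0.09  1.33 -0.    1.72  0.73]
[-0.4293, 0.347, 0.0406, -0.0, 0.0001, 0.0025]
```

{"method": "arm_command", "body": {
  "commands": [-0.43, 0.45, 0.0, 0, 0, 0.0, -0.43, 0.45, 0.0, 0, 0, 0.0, -0.43, 0.45, 0.0, 0, 0, 0.0, -0.43, 0.45, 0.0, 0, 0, 0.0, -0.43, 0.45, 0.0, 0, 0, 0.0]
}}

```text
t: 1.4
tcp_pos: [0.4635, 0.2294, 0.491]
ee_rot: [0.0, 0.704, 0.71, -0.001]
force: [0.2, 0.1, -0.4]
opening: 0.304
grip_force: 0.0
```

```bash
python3 - <<'E'
from h import *
st()
i,z,K,T=save("wrist","w1"); st()
import fit
A=cloud(z,K,T).reshape(-1,3); print(T.round(3).tolist()); fit.report(A)
E
```

```text
t 1.4 tcp [0.4635 0.2294 0.491 ] R [[-0.008, 1.0, -0.001], [1.0, 0.008, -0.001], [-0.001, -0.001, -1.0]] F [ 0.2  0.1 -0.4] open 28.3 grip 0.0 q [ 0.37  0.16  1.26 -0.    1.73  0.36]
t 1.45 tcp [0.4646 0.2285 0.4906] R [[-0.007, 1.0, -0.001], [1.0, 0.007, -0.002], [-0.002, -0.001, -1.0]] F [ 1.2 -0.8 -0.3] open 27.9 grip 0.0 q [ 0.37  0.16  1.25 -0.    1.73  0.36]
[[1.0, 0.007, 0.003, 0.463], [0.008, -0.958, -0.288, 0.31], [0.001, 0.288, -0.958, 0.657], [0.0, 0.0, 0.0, 1.0]]
front wall {'at': np.float64(0.4829), 'c': np.float64(0.0456), 'slope_deg': 0.28, 'n': 1018, 'sd': 0.0059}
near wall {'at': np.float64(0.1704), 'c': np.float64(0.3283), 'slope_deg': -0.23, 'n': 1667, 'sd': 0.0057}
far wall {'at': np.float64(0.1703), 'c': np.float64(0.6204), 'slope_deg': -0.22, 'n': 1681, 'sd': 0.0057}
rim z [0.128  0.1286 0.1301 0.1316 0.1323] fixdiv {'at': np.float64(0.1752), 'c': np.float64(0.504), 'slope_deg': -0.26, 'n': 808, 'sd': 0.003}
stay {'at': np.float64(0.1375), 'c': np.float64(0.5685), 'slope_deg': -0.15, 'n': 614, 'sd': 0.0033} [0.0731 0.0791 0.1379 0.1941 0.1992] [-0.11139416  0.12772493]
div {'at': np.float64(-0.1877), 'c': np.float64(0.4418), 'slope_deg': 2.37, 'n': 238, 'sd': 0.0029} [-0.2422 -0.2384 -0.1914 -0.0705 -0.0695] [0.1117 0.1171 0.1232 0.1247 0.1255]
lid [0.22598546 0.29845607] [0.3328 0.3453 0.4746 0.6043 0.617 ]
```

View pics/w1.png

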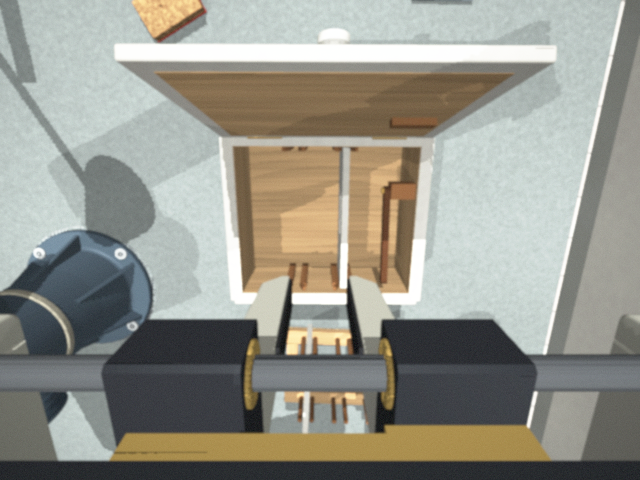

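The wrist view shows the chest's empty grooves at (298,148)/(298,272), the fixed divider at x≈345, the stay at (386,235) and its cleat at (402,190). The catch is on the lid at (414,122). Next I'll refine the y extents and the groove from the runners.

```bash
python3 - <<'E'
from fit import *
d=np.load("w1.npz");A=cloud(d['z'],d['K'],d['T']).reshape(-1,3)
print('frontwall y',pct(box(A,.36,.60,.02,.07,.126,.134)[:,1]))
print('hingewall y',pct(box(A,.36,.60,.25,.31,.126,.133)[:,1]))
print('near x',pct(box(A,.30,.36,.07,.26,.126,.134)[:,0]),'far x',pct(box(A,.6,.65,.07,.26,.126,.134)[:,0]))
print('fix x',pct(box(A,.48,.53,.07,.26,.112,.118)[:,0]))
i=d['i'];P=cloud(d['z'],d['K'],d['T'])
# groove: profile of brightness/height along columns on end wall rows
for v in (148,274): 
    print(v,[(u,P[v,u].round(3).tolist(),int(i[v,u].sum())) for u in range(282,318,3)])
s=box(A,.555,.585,.055,.2,.10,.16);print('stay',pct(s[:,0]),pct(s[:,1]));
for y in np.arange(.065,.2,.015):
    t=s[abs(s[:,1]-y)<.004]; 
    if len(t): print(round(y,3),len(t),np.median(t[:,2]).round(4),np.percentile(t[:,0],[5,95]).round(4))
E
```

```text
frontwall y [0.0352 0.036  0.0456 0.0538 0.0544]
hingewall y [0.2881 0.2888 0.2946 0.3004 0.3015]
near x [0.3184 0.3193 0.3282 0.3367 0.3374] far x [0.6114 0.612  0.6205 0.6294 0.6303]
fix x [0.4992 0.4997 0.5043 0.5088 0.5094]
148 [(282, [0.408, 0.285, 0.119], 321), (285, [0.413, 0.285, 0.118], 239), (288, [0.416, 0.285, 0.108], 224), (291, [0.418, 0.283, 0.064], 232), (294, [0.419, 0.28, 0.01], 395), (297, [0.424, 0.28, 0.011], 392), (300, [0.435, 0.285, 0.117], 221), (303, [0.44, 0.285, 0.118], 275), (306, [0.442, 0.283, 0.062], 283), (309, [0.446, 0.28, 0.01], 431), (312, [0.451, 0.28, 0.01], 438), (315, [0.456, 0.28, 0.009], 444)]
274 [(282, [0.397, 0.054, 0.052], 461), (285, [0.402, 0.053, 0.049], 455), (288, [0.409, 0.06, 0.066], 344), (291, [0.415, 0.061, 0.067], 298), (294, [0.419, 0.054, 0.05], 295), (297, [0.424, 0.052, 0.047], 448), (300, [0.43, 0.054, 0.05], 416), (303, [0.436, 0.061, 0.068], 300), (306, [0.442, 0.062, 0.069], 309), (309, [0.447, 0.054, 0.05], 451), (312, [0.452, 0.053, 0.048], 451), (315, [0.458, 0.053, 0.049], 447)]
stay [0.5642 0.5644 0.5684 0.5739 0.5744] [0.0728 0.0787 0.1379 0.194  0.1992]
0.08 38 0.1309 [0.5646 0.5741]
0.095 35 0.1293 [0.5646 0.5733]
0.11 40 0.1278 [0.5646 0.5744]
0.125 41 0.1259 [0.5645 0.5737]
0.14 36 0.1246 [0.5645 0.5731]
0.155 40 0.1224 [0.5645 0.5739]
0.17 39 0.1211 [0.5643 0.5736]
0.185 43 0.1195 [0.5643 0.574 ]
0.2 23 0.1179 [0.5643 0.5735]
```

```bash
python3 - <<'E'
from h import *
r=rot(20);print(cmd([.5693,.090,.206],r)); print(cmd([.5693,.128,.101],r,(np.array([.5693,.090,.206]),r)))
E
```

```text
[-0.4623, 0.3469, 0.949, -0.0013, 0.2234, 0.004]
[-0.0007, 0.0, 0.3722, 0.0, 0.0, 0.0]
```

{"method": "arm_command", "body": {
  "commands": [-0.46, 0.347, 0.949, 0, 0.223, 0.004, -0.46, 0.347, 0.949, 0, 0.223, 0.004, -0.46, 0.347, 0.949, 0, 0.223, 0.004, -0.46, 0.347, 0.949, 0, 0.223, 0.004, -0.46, 0.347, 0.949, 0, 0.223, 0.004],
  "jaw": -0.4,
  "force": 10
}}

```text
t: 1.87
tcp_pos: [0.5272, 0.1449, 0.3117]
ee_rot: [-0.124, 0.696, 0.697, 0.123]
force: [1.1, 0.2, -0.5]
opening: 0.301
grip_force: 0.0
```

```bash
python3 - <<'E'
from h import *
r=rot(20);st();print(cmd([.5693,.090,.206],r))
E
```

```text
t 1.87 tcp [0.5272 0.1449 0.3117] R [[-0.001, 1.0, -0.002], [0.939, 0.002, 0.344], [0.344, -0.001, -0.939]] F [ 1.1  0.2 -0.5] open 28.0 grip 0.0 q [ 0.01  0.24  1.6   0.36  1.31 -0.09]
[-0.2931, 0.1405, 0.2678, -0.0013, -0.0011, 0.0009]
```

{"method": "arm_command", "body": {
  "commands": [-0.29, 0.14, 0.267, 0, 0, 0, -0.29, 0.14, 0.267, 0, 0, 0, -0.29, 0.14, 0.267, 0, 0, 0, -0.29, 0.14, 0.267, 0, 0, 0, -0.29, 0.14, 0.267, 0, 0, 0]
}}

```text
t: 2.28
tcp_pos: [0.5687, 0.0924, 0.2068]
ee_rot: [-0.125, 0.696, 0.697, 0.121]
force: [-0.4, 0.9, 0.8]
opening: 0.299
grip_force: 0.0
```

```bash
python3 - <<'E'
from h import *
from fit import *
r=rot(20);st();print(cmd([.5693,.128,.101],r))
i,z,K,T=save("wrist","w2");A=cloud(z,K,T).reshape(-1,3)
s=box(A,.55,.59,.10,.20,.10,.16);print('stay',pct(s[:,0]),pct(s[:,1]),len(s))
E
```

```text
t 2.28 tcp [0.5687 0.0924 0.2068] R [[-0.001, 1.0, -0.006], [0.939, 0.003, 0.344], [0.344, -0.005, -0.939]] F [-0.4  0.9  0.8] open 27.8 grip 0.0 q [-0.09  0.42  1.63  0.38  1.16 -0.25]
[-0.0098, 0.0042, 0.3718, -0.0038, -0.0011, 0.0007]
stay [0.5643 0.5646 0.5691 0.5737 0.5744] [0.1012 0.1049 0.1468 0.1946 0.199 ] 1705
```

Stay centre is at x=0.569. I'll descend along the tool axis and then pinch.

{"method": "arm_command", "body": {
  "commands": [-0.01, 0.004, 0.12, 0, 0, 0, -0.01, 0.004, 0.25, 0, 0, 0, -0.01, 0.004, 0.371, 0, 0, 0, -0.01, 0.004, 0.371, 0, 0, 0, -0.01, 0.004, 0.371, 0, 0, 0]
}}

```text
t: 2.75
tcp_pos: [0.5701, 0.1292, 0.1043]
ee_rot: [-0.124, 0.694, 0.698, 0.123]
force: [0.8, 0.2, -0.0]
opening: 0.3
grip_force: 0.0
```

{"method": "arm_command", "body": {
  "commands": [0, 0, 0, 0, 0, 0, 0, 0, 0, 0, 0, 0, 0, 0, 0, 0, 0, 0, 0, 0, 0, 0, 0, 0, 0, 0, 0, 0, 0, 0],
  "jaw": -1,
  "force": 10
}}

```text
t: 3.17
tcp_pos: [0.5698, 0.1277, 0.1038]
ee_rot: [-0.124, 0.695, 0.698, 0.122]
force: [-4.8, -2.2, 1.6]
opening: 0.105
grip_force: 10.0
```

```bash
python3 - <<'E'
from h import *
st(); s=ctrl.observe(); p0=s["tcp_pos"]; r=rot(20); off=.019*r.apply([0,0,1])
rr=q(s["ee_rot"]); print('grasp',p0-.019*rr.apply([0,0,1]))
g=p0-.019*rr.apply([0,0,1]); d=g[1:]-[.221,.108]; rad=np.hypot(*d); a0=np.arctan2(d[1],-d[0]); print(rad,a0)
for a in np.linspace(a0,2.27,16)[1:]:
    p=np.array([.569,.221-rad*np.cos(a),.108+rad*np.sin(a)])
    dp=p-np.array([.569,g[1],g[2]]); print(round(a,2),(rr.inv().apply(dp)/.3).round(3))
E
```

```text
t 3.17 tcp [0.5698 0.1277 0.1038] R [[-0.004, 1.0, -0.003], [0.939, 0.005, 0.343], [0.343, -0.002, -0.939]] F [-4.8 -2.2  1.6] open 9.8 grip 10.000147819519043 q [-0.02  0.55  1.7   0.44  0.95 -0.3 ]
grasp [0.56984299 0.12119727 0.12161616]
0.10072727909778471 0.13559362425460245
0.28 [ 0.025 -0.    -0.041]
0.42 [ 0.056 -0.    -0.077]
0.56 [ 0.092  0.    -0.109]
0.7 [ 0.131  0.    -0.135]
0.85 [ 0.174  0.    -0.156]
0.99 [ 0.22  0.   -0.17]
1.13 [ 0.267  0.    -0.178]
1.27 [ 0.315  0.001 -0.179]
1.42 [ 0.362  0.001 -0.173]
1.56 [ 0.408  0.001 -0.16 ]
1.7 [ 0.452  0.001 -0.141]
1.84 [ 0.493  0.002 -0.116]
1.99 [ 0.529  0.002 -0.086]
2.13 [ 0.561  0.002 -0.05 ]
2.27 [ 0.588  0.002 -0.011]
```

{"method": "arm_command", "body": {
  "commands": [0.025, 0, -0.041, 0, 0, 0, 0.056, 0, -0.077, 0, 0, 0, 0.092, 0, -0.109, 0, 0, 0, 0.131, 0, -0.135, 0, 0, 0, 0.174, 0, -0.156, 0, 0, 0]
}}

```text
t: 3.58
tcp_pos: [0.5696, 0.1616, 0.1669]
ee_rot: [-0.124, 0.695, 0.698, 0.122]
force: [-3.6, -0.9, -3.3]
opening: 0.11
grip_force: 10.0
```

{"method": "arm_command", "body": {
  "commands": [0.046, 0, -0.014, 0, 0, 0, 0.093, 0, -0.022, 0, 0, 0, 0.141, 0, -0.023, 0, 0, 0, 0.188, 0, -0.017, 0, 0, 0, 0.234, 0, -0.004, 0, 0, 0]
}}

```text
t: 4.0
tcp_pos: [0.5696, 0.2279, 0.1931]
ee_rot: [-0.124, 0.694, 0.698, 0.123]
force: [-8.6, -2.2, 10.0]
opening: 0.103
grip_force: 10.0
```

```bash
python3 - <<'E'
from h import *
st(); s=ctrl.observe(); p0=s["tcp_pos"]; rr=q(s["ee_rot"]); g=p0-.019*rr.apply([0,0,1]); d=g[1:]-[.221,.108]; rad=np.hypot(*d); a0=np.arctan2(d[1],-d[0]); print(g,rad,a0)
for a in (1.7,1.84,1.99,2.13,2.27):
    dp=np.array([0,.221-.1005*np.cos(a)-g[1],.108+.1005*np.sin(a)-g[2]]); print(a,(rr.inv().apply(dp)/.3).round(3))
E
```

```text
t 4.0 tcp [0.5696 0.2279 0.1931] R [[-0.005, 1.0, -0.002], [0.939, 0.005, 0.344], [0.344, 0.0, -0.939]] F [-8.6 -2.2 10. ] open 9.5 grip 10.001014173030853 q [ 0.15  0.46  1.6   0.4   1.06 -0.05]
[0.56960968 0.2213231  0.21096726] 0.10296777163920257 1.5739342436024837
1.7 [0.036 0.    0.025]
1.84 [0.076 0.    0.049]
1.99 [0.114 0.001 0.081]
2.13 [0.145 0.001 0.116]
2.27 [0.172 0.001 0.155]
```

{"method": "arm_command", "body": {
  "commands": [0.044, 0, 0.02, 0, 0, 0, 0.085, 0, 0.046, 0, 0, 0, 0.121, 0, 0.077, 0, 0, 0, 0.153, 0, 0.113, 0, 0, 0, 0.18, 0, 0.152, 0, 0, 0]
}}

```text
t: 4.42
tcp_pos: [0.5694, 0.296, 0.1699]
ee_rot: [-0.124, 0.694, 0.698, 0.125]
force: [-9.7, 5.6, 14.0]
opening: 0.103
grip_force: 10.0
```

{"method": "arm_command", "body": {
  "commands": [0, 0, 0, 0, 0, 0, 0, 0, 0, 0, 0, 0]
}}

```text
t: 4.58
tcp_pos: [0.5692, 0.2956, 0.1689]
ee_rot: [-0.124, 0.694, 0.698, 0.124]
force: [-7.5, 3.9, 8.4]
opening: 0.1
grip_force: 10.0
```

```bash
python3 - <<'E'
from h import *
from fit import *
st(); s=ctrl.observe(); p0=s["tcp_pos"]; rr=q(s["ee_rot"]); g=p0-.019*rr.apply([0,0,1]); d=g[1:]-[.221,.108]; rad=np.hypot(*d); a0=np.arctan2(d[1],-d[0]); print(g,rad,a0)
i,z,K,T=save("side","s3");c=cv2.resize(i[40:220,160:360],(0,0),fx=3,fy=3,interpolation=cv2.INTER_CUBIC);cv2.imwrite("pics/s3c.png",c[...,::-1])
E
```

```text
t 4.58 tcp [0.5692 0.2956 0.1689] R [[-0.006, 1.0, -0.002], [0.938, 0.006, 0.346], [0.346, 0.001, -0.938]] F [-7.5  3.9  8.4] open 9.3 grip 10.00194177031517 q [0.26 0.52 1.57 0.41 1.   0.04]
[0.56925257 0.28906129 0.18670476] 0.10405181161748034 2.283801253550919
```

View pics/s3c.png

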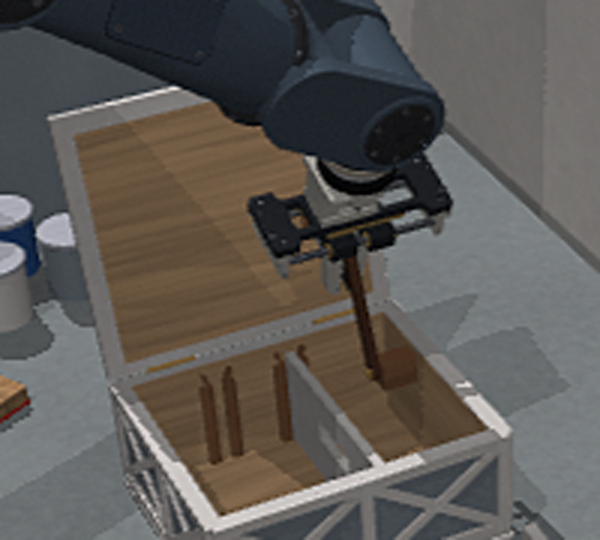

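The stay is up against the lid, with the bar running from the cleat at (375,370) up into the gripper. I'll release and back off along the tool axis, then verify.

{"method": "arm_command", "body": {
  "commands": [0, 0, 0, 0, 0, 0, 0, 0, 0, 0, 0, 0, 0, 0, 0, 0, 0, 0],
  "jaw": -0.4
}}

```text
t: 4.88
tcp_pos: [0.57, 0.2934, 0.167]
ee_rot: [-0.123, 0.695, 0.698, 0.123]
force: [0.7, -0.1, -0.4]
opening: 0.266
grip_force: 0.0
```

{"method": "arm_command", "body": {
  "commands": [0, 0, -0.1, 0, 0, 0, 0, 0, -0.22, 0, 0, 0, 0, 0, -0.35, 0, 0, 0, -0.1, 0, -0.48, 0, 0, 0, -0.2, 0, -0.6, 0, 0, 0]
}}

```text
t: 5.3
tcp_pos: [0.5701, 0.1854, 0.3104]
ee_rot: [-0.123, 0.694, 0.698, 0.123]
force: [0.4, -0.3, -0.1]
opening: 0.296
grip_force: 0.0
```

```bash
python3 - <<'E'
from h import *
from fit import *
st()
for n in("wrist","scene","side"):
    i,z,K,T=save(n,n[0]+"4");A=cloud(z,K,T).reshape(-1,3)
    s=box(A,.555,.585,.215,.32,.13,.25); l=box(A,.36,.50,.29,.42,.16,.36); 
    print(n,len(s),pct(s[:,0]),[ (round(zz,3),len(t),np.percentile(t[:,1],[2,50,98]).round(4).tolist()) for zz in np.arange(.14,.245,.01) for t in [s[abs(s[:,2]-zz)<.004]] if len(t)>3]); print('lid',np.polyfit(l[:,2]-.13,l[:,1],1))
print(cmd([.44,-.185,.30],rot(0,0)))
E
```

```text
t 5.3 tcp [0.5701 0.1854 0.3104] R [[-0.006, 1.0, -0.0], [0.939, 0.006, 0.343], [0.343, 0.002, -0.939]] F [ 0.4 -0.3 -0.1] open 27.5 grip 0.0 q [ 0.08  0.34  1.48  0.36  1.31 -0.02]
wrist 3279 [0.5554 0.5569 0.5695 0.583  0.5847] [(np.float64(0.14), 92, [0.2253, 0.3031, 0.3045]), (np.float64(0.15), 96, [0.2294, 0.3046, 0.3061]), (np.float64(0.16), 145, [0.2328, 0.3069, 0.3082]), (np.float64(0.17), 187, [0.2367, 0.309, 0.3105]), (np.float64(0.18), 204, [0.2409, 0.3112, 0.3126]), (np.float64(0.19), 233, [0.2444, 0.3133, 0.3147]), (np.float64(0.2), 257, [0.2482, 0.3154, 0.317]), (np.float64(0.21), 277, [0.2523, 0.3176, 0.3192]), (np.float64(0.22), 142, [0.2557, 0.2591, 0.3199]), (np.float64(0.23), 160, [0.2593, 0.2627, 0.3152]), (np.float64(0.24), 372, [0.2637, 0.3155, 0.3171])]
lid [0.2137305  0.30016227]
scene 286 [0.5589 0.5625 0.574  0.5791 0.5823] [(np.float64(0.14), 13, [0.2272, 0.2365, 0.3032]), (np.float64(0.15), 15, [0.2318, 0.2389, 0.3066]), (np.float64(0.16), 16, [0.2352, 0.2423, 0.3084]), (np.float64(0.17), 18, [0.2391, 0.2457, 0.3105]), (np.float64(0.18), 15, [0.2429, 0.249
[... 311 characters left out ...]
lid [0.29169642 0.29319768]
side 469 [0.5559 0.5575 0.5671 0.5798 0.5837] [(np.float64(0.14), 39, [0.2199, 0.2993, 0.3085]), (np.float64(0.15), 28, [0.2228, 0.2997, 0.3158]), (np.float64(0.16), 34, [0.2241, 0.2739, 0.3104]), (np.float64(0.17), 30, [0.2317, 0.302, 0.3155]), (np.float64(0.18), 33, [0.2392, 0.3048, 0.3161]), (np.float64(0.19), 31, [0.2392, 0.3048, 0.3183]), (np.float64(0.2), 36, [0.2394, 0.3092, 0.3182]), (np.float64(0.21), 21, [0.2451, 0.2614, 0.3187]), (np.float64(0.22), 25, [0.2465, 0.2629, 0.3186]), (np.float64(0.23), 25, [0.2505, 0.271, 0.3195]), (np.float64(0.24), 31, [0.2595, 0.3115, 0.319])]
lid [0.21287896 0.29988028]
[-1.1661, -0.4386, -0.3925, 0.0016, -0.2231, 0.001]
```

The bar's front edge slopes 0.384 in y per unit of z, so the stay sits at about 1.94 rad and sprang back when I let go. I'll push it home with closed fingertips along its arc, then unload slowly.

```bash
cat >> h.py <<'E'
def push(a,r=.115,gap=0,x=.5693):
    return np.array([x,.221-r*np.cos(a)-(.007+gap)*np.sin(a),.108+r*np.sin(a)-(.007+gap)*np.cos(a)])
E
python3 - <<'E'
from h import *
r=rot(50);p=push(1.85,gap=.025);print(p,cmd(p,r))
E
```

```text
[0.5693     0.22193207 0.22736554] [0.024, -0.0068, 0.3015, 0.001, 0.3325, 0.0016]
```

{"method": "arm_command", "body": {
  "commands": [0.024, -0.007, 0.05, 0, 0.07, 0, 0.024, -0.007, 0.1, 0, 0.14, 0, 0.024, -0.007, 0.2, 0, 0.21, 0, 0.024, -0.007, 0.3, 0, 0.28, 0, 0.024, -0.007, 0.3, 0, 0.333, 0],
  "jaw": -1
}}

```text
t: 5.87
tcp_pos: [0.5654, 0.225, 0.2201]
ee_rot: [-0.304, 0.64, 0.64, 0.297]
force: [-1.3, 0.9, -0.3]
opening: 0.017
grip_force: 0.0
```

{"method": "arm_command", "body": {
  "commands": [0, 0, 0, 0, 0, 0, 0, 0, 0, 0, 0, 0]
}}

```text
t: 6.03
tcp_pos: [0.5677, 0.2236, 0.2247]
ee_rot: [-0.3, 0.64, 0.642, 0.297]
force: [0.6, -0.2, 0.7]
opening: 0.009
grip_force: 0.0
```

```bash
python3 - <<'E'
from h import *
st();r=q(ctrl.observe()["ee_rot"])
for a in (1.95,2.05,2.15,2.2,2.23,2.25,2.27,2.29): print(a,cmd(push(a),r)[:3])
E
```

```text
t 6.03 tcp [0.5677 0.2236 0.2247] R [[0.0, 1.0, -0.005], [0.644, 0.004, 0.765], [0.765, -0.004, -0.644]] F [ 0.6 -0.2  0.7] open 0.8 grip 0.0 q [-0.06  0.5   1.68  0.94  1.24 -0.52]
1.95 [0.0534, 0.0057, 0.1008]
2.05 [0.0659, 0.0059, 0.1371]
2.15 [0.0747, 0.0061, 0.1745]
2.2 [0.0777, 0.0062, 0.1935]
2.23 [0.079, 0.0063, 0.2049]
2.25 [0.0797, 0.0063, 0.2126]
2.27 [0.0803, 0.0064, 0.2202]
2.29 [0.0807, 0.0064, 0.2279]
```

{"method": "arm_command", "body": {
  "commands": [0.053, 0.005, 0.085, 0, 0, 0, 0.06, 0.005, 0.11, 0, 0, 0, 0.066, 0.006, 0.135, 0, 0, 0, 0.073, 0.006, 0.165, 0, 0, 0, 0.078, 0.006, 0.193, 0, 0, 0]
}}

```text
t: 6.45
tcp_pos: [0.5695, 0.2837, 0.2067]
ee_rot: [-0.299, 0.639, 0.642, 0.298]
force: [0.4, 0.5, 0.5]
opening: 0.003
grip_force: 0.2
```

{"method": "arm_command", "body": {
  "commands": [0.001, 0, 0.008, 0, 0, 0, 0.002, 0, 0.014, 0, 0, 0, 0.002, 0, 0.02, 0, 0, 0, 0.002, 0, 0.025, 0, 0, 0, 0.002, 0, 0.028, 0, 0, 0]
}}

```text
t: 6.87
tcp_pos: [0.5695, 0.2894, 0.2016]
ee_rot: [-0.3, 0.64, 0.642, 0.298]
force: [-3.7, -12.4, 9.0]
opening: 0.006
grip_force: 7.3
```

```bash
python3 - <<'E'
from h import *
st();r=q(ctrl.observe()["ee_rot"])
for a in (2.25,2.27,2.29): print(a,cmd(push(a),r)[:3])
E
```

```text
t 6.87 tcp [0.5695 0.2894 0.2016] R [[-0.002, 1.0, -0.004], [0.642, 0.004, 0.766], [0.766, -0.001, -0.642]] F [ -3.7 -12.4   9. ] open 0.6 grip 7.279387847520411 q [ 0.05  0.54  1.68  1.    1.14 -0.5 ]
2.25 [-0.0027, -0.0007, -0.0046]
2.27 [-0.0022, -0.0007, 0.0031]
2.29 [-0.0018, -0.0007, 0.0107]
```

The fingertips met 15 N at 2.26 rad, so the stay is on the lid. I'll unload slowly.

{"method": "arm_command", "body": {
  "commands": [0, 0, -0.002, 0, 0, 0, 0, 0, -0.004, 0, 0, 0, 0, 0, -0.006, 0, 0, 0, 0, 0, -0.008, 0, 0, 0, 0, 0, -0.01, 0, 0, 0]
}}

```text
t: 7.28
tcp_pos: [0.5693, 0.2874, 0.2033]
ee_rot: [-0.3, 0.64, 0.642, 0.298]
force: [0.5, -0.0, 0.2]
opening: 0.004
grip_force: 0.0
```

{"method": "arm_command", "body": {
  "commands": [0, 0, -0.003, 0, 0, 0, 0, 0, -0.006, 0, 0, 0, 0, 0, -0.01, 0, 0, 0, 0, 0, -0.03, 0, 0, 0, 0, 0, -0.1, 0, 0, 0]
}}

```text
t: 7.7
tcp_pos: [0.5684, 0.2651, 0.2215]
ee_rot: [-0.301, 0.639, 0.642, 0.297]
force: [-0.4, 0.3, 0.2]
opening: 0.007
grip_force: 0.0
```

{"method": "arm_command", "body": {
  "commands": [0, 0, -0.1, 0, 0, 0, 0, 0, -0.22, 0, -0.07, 0, 0, 0, -0.3, 0, -0.14, 0, 0, 0, -0.3, 0, -0.2, 0]
}}

```text
t: 8.03
tcp_pos: [0.5719, 0.1918, 0.2848]
ee_rot: [-0.191, 0.68, 0.681, 0.195]
force: [-0.2, 0.5, 0.4]
opening: 0.004
grip_force: 0.0
```

```bash
python3 - <<'E'
from h import *
from fit import *
st()
i,z,K,T=save("wrist","w5");A=cloud(z,K,T).reshape(-1,3)
s=box(A,.565,.573,.215,.32,.13,.25)
e=np.array([(zz,np.percentile(t[:,1],4)) for zz in np.arange(.14,.22,.01) for t in [s[abs(s[:,2]-zz)<.004]] if len(t)>3])
m=np.polyfit(e[:,0],e[:,1],1); print(e.round(4).tolist(),'angle',np.pi/2+np.arctan(m[0]))
l=box(A,.36,.50,.29,.42,.16,.36);print('lid',np.polyfit(l[:,2]-.13,l[:,1],1))
print(cmd([.44,-.185,.30],rot(0,2.2)))
E
```

```text
t 8.03 tcp [0.5719 0.1918 0.2848] R [[-0.003, 1.0, 0.005], [0.851, -0.0, 0.525], [0.525, 0.006, -0.851]] F [-0.2  0.5  0.4] open 0.4 grip 0.0 q [-0.    0.37  1.56  0.58  1.26 -0.2 ]
[[0.14, 0.2361], [0.15, 0.2439], [0.16, 0.2521], [0.17, 0.2605], [0.18, 0.2685], [0.19, 0.2768], [0.2, 0.2849], [0.21, 0.2934]] angle 2.257602374182203
lid [0.21383741 0.30017075]
[-1.0505, -0.4413, -0.7048, 0.0107, -0.3491, -0.0211]
```

The stay now reads 2.258 rad and the lid 1.78, so both are fine. Next is the divider.

```bash
python3 - <<'E'
from h import *
print(cmd([.44,-.185,.32],rot(0,-2.2)))
E
```

```text
[-1.0157, -0.4408, -0.7617, -0.0027, -0.3493, 0.0265]
```

{"method": "arm_command", "body": {
  "commands": [-0.52, -0.22, -0.4, 0, -0.35, 0.024, -0.52, -0.22, -0.4, 0, -0.35, 0.024, -0.52, -0.22, -0.4, 0, -0.35, 0.024, -0.52, -0.22, -0.4, 0, -0.35, 0.024, -0.52, -0.22, -0.4, 0, -0.35, 0.024],
  "jaw": 0.2
}}

```text
t: 8.5
tcp_pos: [0.5036, -0.0013, 0.2997]
ee_rot: [-0.006, 0.717, 0.697, -0.003]
force: [0.4, -0.4, -0.3]
opening: 0.315
grip_force: 0.0
```

```bash
python3 - <<'E'
from h import *
print(cmd([.44,-.185,.32],rot(0,-2.2)))
E
```

```text
[-0.6181, -0.1948, -0.0681, -0.008, -0.0029, 0.0056]
```

{"method": "arm_command", "body": {
  "commands": [-0.5, -0.195, -0.07, 0, 0, 0.004, -0.5, -0.195, -0.07, 0, 0, 0.004, -0.5, -0.195, -0.07, 0, 0, 0.004, -0.5, -0.195, -0.07, 0, 0, 0.004, -0.5, -0.195, -0.07, 0, 0, 0.004]
}}

```text
t: 8.92
tcp_pos: [0.4396, -0.1529, 0.3199]
ee_rot: [-0.008, 0.722, 0.692, -0.0]
force: [0.3, 0.5, -0.1]
opening: 0.597
grip_force: 0.0
```

```bash
python3 - <<'E'
from h import *
from fit import *
st()
i,z,K,T=save("wrist","w6");A=cloud(z,K,T).reshape(-1,3)
dv=box(A,.40,.48,-.33,-.04,.118,.13);print(line(dv,1),pct(dv[:,1]),pct(dv[:,2]))
for y in np.arange(-.31,-.05,.02):
    t=dv[abs(dv[:,1]-y)<.006]
    if len(t)>3: print(round(y,3),len(t),pct(t[:,0])[[0,2,4]],np.median(t[:,2]).round(4))
E
```

```text
t 8.92 tcp [ 0.4396 -0.1529  0.3199] R [[0.041, 0.999, -0.012], [0.999, -0.041, 0.011], [0.01, -0.012, -1.0]] F [ 0.3  0.5 -0.1] open 55.5 grip 0.0 q [-0.44  0.11  1.71  0.    1.34 -0.4 ]
{'at': np.float64(-0.1752), 'c': np.float64(0.4423), 'slope_deg': 2.32, 'n': 1929, 'sd': 0.0029} [-0.2964 -0.2849 -0.1692 -0.0793 -0.0719] [0.1212 0.1218 0.123  0.1242 0.1248]
-0.29 82 [0.4329 0.4378 0.4426] 0.1231
-0.27 87 [0.4337 0.4385 0.4433] 0.1232
-0.25 86 [0.4345 0.4392 0.4439] 0.123
-0.23 89 [0.4353 0.44   0.4446] 0.1229
-0.21 92 [0.4361 0.4407 0.4453] 0.123
-0.19 95 [0.4369 0.4415 0.446 ] 0.1231
-0.17 106 [0.4378 0.4424 0.4477] 0.1231
-0.15 114 [0.4386 0.4435 0.4484] 0.123
-0.13 118 [0.4394 0.4446 0.4491] 0.123
-0.11 116 [0.4402 0.4446 0.4497] 0.123
-0.09 125 [0.441  0.4461 0.4504] 0.123
-0.07 60 [0.4418 0.4463 0.4509] 0.1229
```

```bash
python3 - <<'E'
from fit import *
d=np.load("w6.npz");A=cloud(d['z'],d['K'],d['T']).reshape(-1,3);dv=box(A,.43,.455,-.33,-.04,.119,.127);y=np.sort(dv[:,1]);print(y[[0,3,8,-9,-4,-1]].round(4))
r=rot(0,-2.3);print(cmd([.4417,-.185,.16],r))
E
```

```text
[-0.2992 -0.2989 -0.298  -0.0707 -0.0705 -0.0704]
[-0.1199, 0.0152, 0.5301, -0.0077, -0.0072, -0.0008]
```

{"method": "arm_command", "body": {
  "commands": [-0.12, 0.015, 0.2, -0.0077, -0.007, 0, -0.12, 0.015, 0.4, -0.0077, -0.007, 0, -0.12, 0.015, 0.53, -0.0077, -0.007, 0, -0.12, 0.015, 0.53, -0.0077, -0.007, 0, -0.12, 0.015, 0.53, -0.0077, -0.007, 0]
}}

```text
t: 9.38
tcp_pos: [0.4396, -0.181, 0.1536]
ee_rot: [-0.005, 0.72, 0.694, -0.002]
force: [-0.0, 0.6, -1.6]
opening: 0.603
grip_force: 0.0
```

```bash
python3 - <<'E'
from h import *
st();r=rot(0,-2.3);print(cmd([.4417,-.185,.082],r))
E
```

```text
t 9.38 tcp [ 0.4396 -0.181   0.1536] R [[0.037, 0.999, -0.01], [0.999, -0.037, 0.005], [0.005, -0.01, -1.0]] F [-0.   0.6 -1.6] open 56.1 grip 0.0 q [-0.49  0.31  1.9  -0.    0.95 -0.45]
[-0.0143, 0.01, 0.2387, -0.0066, -0.003, 0.0017]
```

{"method": "arm_command", "body": {
  "commands": [-0.01, 0.006, 0.0, -0.005, 0, 0, -0.01, 0.006, 0.1, -0.005, 0, 0, -0.01, 0.006, 0.2, -0.005, 0, 0, -0.01, 0.006, 0.22, -0.005, 0, 0, -0.01, 0.006, 0.22, -0.005, 0, 0]
}}

```text
t: 9.8
tcp_pos: [0.4453, -0.1865, 0.0952]
ee_rot: [0.003, 0.72, 0.694, 0.002]
force: [1.2, -0.0, 0.5]
opening: 0.599
grip_force: 0.0
```

```bash
python3 - <<'E'
from h import *
imaging.read_camera("wrist"); imaging.read_camera("wrist")
st();r=rot(0,-2.3);print(cmd([.4417,-.185,.082],r))
E
```

```text
t 9.9 tcp [ 0.4461 -0.1872  0.0967] R [[0.037, 0.999, 0.011], [0.999, -0.037, -0.003], [-0.003, 0.011, -1.0]] F [-0.3  0.4  0.5] open 55.7 grip 0.0 q [-0.49  0.4   1.93  0.    0.79 -0.46]
[0.0068, -0.0155, 0.0487, 0.007, 0.0018, 0.0017]
```

{"method": "arm_command", "body": {
  "commands": [0.007, -0.0155, 0.049, 0.007, 0.0018, 0.0017, 0.007, -0.0155, 0.049, 0.007, 0.0018, 0.0017, 0.007, -0.0155, 0.049, 0.007, 0.0018, 0.0017, 0.007, -0.0155, 0.049, 0.007, 0.0018, 0.0017, 0.007, -0.0155, 0.049, 0.007, 0.0018, 0.0017]
}}

```text
t: 10.32
tcp_pos: [0.441, -0.1849, 0.0808]
ee_rot: [-0.0, 0.721, 0.693, -0.0]
force: [0.1, 0.1, -0.1]
opening: 0.596
grip_force: 0.0
```

```bash
python3 - <<'E'
from h import *
st();r=rot(0,-2.3);print(cmd([.4417,-.185,.082],r))
E
```

```text
t 10.32 tcp [ 0.441  -0.1849  0.0808] R [[0.04, 0.999, -0.001], [0.999, -0.04, 0.0], [0.0, -0.001, -1.0]] F [ 0.1  0.1 -0.1] open 55.4 grip 0.0 q [-0.49  0.43  1.95 -0.    0.77 -0.45]
[-0.0003, 0.0023, -0.004, -0.0006, -0.0001, -0.0001]
```

Aligned, so I'll close on the divider.

{"method": "arm_command", "body": {
  "commands": [0, 0.002, 0, 0, 0, 0, 0, 0.002, 0, 0, 0, 0, 0, 0.002, 0, 0, 0, 0, 0, 0.002, 0, 0, 0, 0, 0, 0.002, 0, 0, 0, 0],
  "jaw": -1,
  "force": 30
}}

```text
t: 10.73
tcp_pos: [0.4409, -0.1846, 0.0797]
ee_rot: [-0.001, 0.721, 0.693, -0.001]
force: [-0.2, -0.2, 0.4]
opening: 0.294
grip_force: 0.0
```

{"method": "arm_command", "body": {
  "commands": [0, 0, 0, 0, 0, 0, 0, 0, 0, 0, 0, 0, 0, 0, 0, 0, 0, 0, 0, 0, 0, 0, 0, 0, 0, 0, 0, 0, 0, 0]
}}

```text
t: 11.15
tcp_pos: [0.4409, -0.1846, 0.0796]
ee_rot: [-0.001, 0.721, 0.693, -0.001]
force: [-0.2, -0.2, -0.6]
opening: 0.104
grip_force: 30.0
```

{"method": "arm_command", "body": {
  "commands": [0, 0, -0.05, 0, 0, 0, 0, 0, -0.13, 0, 0, 0, 0, 0, -0.25, 0, 0, 0, 0, 0, -0.38, 0, 0, 0, 0, 0, -0.5, 0, 0, 0]
}}

```text
t: 11.57
tcp_pos: [0.4409, -0.1845, 0.2314]
ee_rot: [-0.002, 0.721, 0.693, -0.001]
force: [1.2, -1.1, -2.3]
opening: 0.107
grip_force: 30.0
```

```bash
python3 - <<'E'
from h import *
st();r=rot(0,.25);print(cmd([.4243,.171,.265],r))
E
```

```text
t 11.57 tcp [ 0.4409 -0.1845  0.2314] R [[0.04, 0.999, -0.003], [0.999, -0.04, 0.001], [0.001, -0.003, -1.0]] F [ 1.2 -1.1 -2.3] open 10.0 grip 29.997793436050415 q [-0.49  0.21  1.81 -0.    1.13 -0.45]
[1.1819, -0.1035, -0.1102, -0.002, -0.0008, -0.0285]
```

{"method": "arm_command", "body": {
  "commands": [0.12, -0.01, -0.06, 0, 0, -0.005, 0.25, -0.025, -0.08, 0, 0, -0.01, 0.38, -0.035, -0.08, 0, 0, -0.015, 0.51, -0.045, -0.08, 0, 0, -0.02, 0.64, -0.055, -0.08, 0, 0, -0.028]
}}

```text
t: 11.98
tcp_pos: [0.432, 0.0094, 0.254]
ee_rot: [-0.001, 0.706, 0.708, -0.0]
force: [1.0, -0.6, -2.6]
opening: 0.109
grip_force: 30.0
```

{"method": "arm_command", "body": {
  "commands": [0.13, -0.025, 0, 0, 0, 0, 0.24, -0.025, 0, 0, 0, 0, 0.35, -0.025, 0, 0, 0, 0, 0.45, -0.025, 0, 0, 0, 0, 0.51, -0.025, 0, 0, 0, 0]
}}

```text
t: 12.4
tcp_pos: [0.424, 0.1632, 0.2539]
ee_rot: [-0.002, 0.705, 0.709, -0.001]
force: [-0.2, -0.6, -1.9]
opening: 0.107
grip_force: 30.0
```

{"method": "arm_command", "body": {
  "commands": [0, 0, 0, 0, 0, 0, 0, 0, 0, 0, 0, 0, 0, 0, 0, 0, 0, 0, 0, 0, 0, 0, 0, 0]
}}

```text
t: 12.73
tcp_pos: [0.4246, 0.1599, 0.2539]
ee_rot: [-0.001, 0.706, 0.708, -0.001]
force: [-0.8, -0.6, -1.5]
opening: 0.105
grip_force: 30.0
```

```bash
python3 - <<'E'
from h import *
from fit import *
st();r=rot(0,.25);print(cmd([.4243,.171,.21],r))
i,z,K,T=save("wrist","w7");A=cloud(z,K,T).reshape(-1,3)
b=ctrl.observe()["tcp_pos"]; zt=b[2]+.0434
dv=box(A,.39,.46,.03,.30,zt-.006,zt+.006);print(line(dv,1),pct(dv[:,1]),pct(dv[:,2]))
y=np.sort(dv[:,1]);print(y[[0,5,-6,-1]])
for yy in np.arange(.055,.30,.02):
    t=dv[abs(dv[:,1]-yy)<.008]
    if len(t)>10: print(round(yy,3),len(t),pct(t[:,0])[[0,2,4]],np.median(t[:,2]).round(4))
print('fix',line(box(A,.48,.53,.07,.27,.112,.12),1))
E
```

```text
t 12.73 tcp [0.4246 0.1599 0.2539] R [[-0.003, 1.0, -0.003], [1.0, 0.003, 0.001], [0.001, -0.003, -1.0]] F [-0.8 -0.6 -1.5] open 9.8 grip 29.99921590089798 q [0.26 0.14 1.84 0.   1.17 0.25]
[0.0368, -0.0004, 0.1464, -0.0018, -0.0005, -0.0011]
{'at': np.float64(0.2107), 'c': np.float64(0.4243), 'slope_deg': -0.14, 'n': 10837, 'sd': 0.0029} [0.1159 0.1263 0.2159 0.2703 0.2743] [0.2927 0.2959 0.2972 0.2984 0.3004]
[0.11209446 0.11290038 0.27529307 0.2754879 ]
0.115 425 [0.4196 0.4244 0.4296] 0.2973
0.135 388 [0.4197 0.4244 0.4294] 0.2974
0.155 520 [0.4196 0.4243 0.4294] 0.2973
0.175 1716 [0.4049 0.4243 0.4442] 0.2971
0.195 1084 [0.4194 0.4242 0.4291] 0.2973
0.215 1233 [0.4195 0.4242 0.4292] 0.2973
0.235 1452 [0.4194 0.4242 0.4292] 0.2972
0.255 1652 [0.4193 0.4241 0.429 ] 0.2972
0.275 950 [0.4194 0.4244 0.4291] 0.2972
fix {'at': np.float64(0.1789), 'c': np.float64(0.504), 'slope_deg': -0.22, 'n': 2673, 'sd': 0.0031}
```

View pics/w7.png

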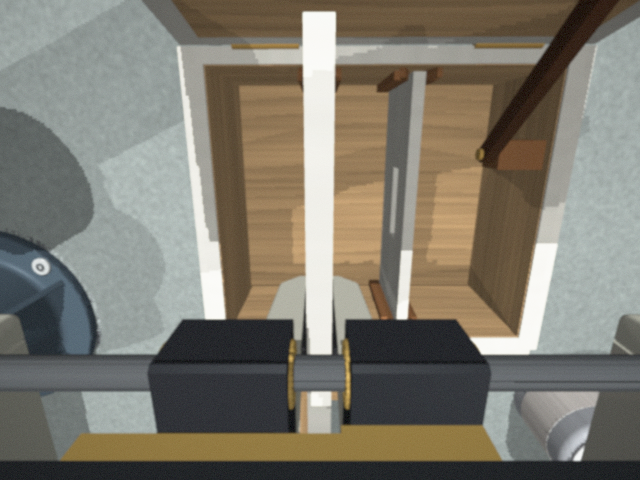

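The divider is at x=324 px in the picture, in line with the grooves at (320,78). Measured board centre x is 0.4242 against the groove's 0.424, and the yaw matches. I'll centre in y and lower slowly.

{"method": "arm_command", "body": {
  "commands": [0.035, 0, 0, -0.002, 0, -0.001, 0.035, 0, 0.05, -0.002, 0, -0.001, 0.035, 0, 0.1, -0.002, 0, -0.001, 0.035, 0, 0.15, -0.002, 0, -0.001, 0.035, 0, 0.2, -0.002, 0, -0.001]
}}

```text
t: 13.2
tcp_pos: [0.4245, 0.1715, 0.1935]
ee_rot: [-0.0, 0.705, 0.709, 0.001]
force: [1.0, -0.6, -1.5]
opening: 0.106
grip_force: 30.0
```

{"method": "arm_command", "body": {
  "commands": [0, 0, 0, 0, 0, 0, 0, 0, 0, 0, 0, 0, 0, 0, 0, 0, 0, 0]
}}

```text
t: 13.45
tcp_pos: [0.4249, 0.1715, 0.1949]
ee_rot: [0.0, 0.705, 0.709, 0.001]
force: [-0.6, -0.7, -2.0]
opening: 0.106
grip_force: 30.0
```

```bash
python3 - <<'E'
from h import *
st();r=rot(0,.25);print(cmd([.4243,.1705,.15],r))
E
```

```text
t 13.45 tcp [0.4249 0.1715 0.1949] R [[-0.005, 1.0, 0.002], [1.0, 0.005, 0.001], [0.001, 0.002, -1.0]] F [-0.6 -0.7 -2. ] open 9.8 grip 29.99922752380371 q [0.28 0.21 1.91 0.   1.02 0.28]
[-0.0035, -0.0021, 0.1496, 0.001, -0.0008, 0.0004]
```

{"method": "arm_command", "body": {
  "commands": [-0.003, -0.002, 0.025, 0.001, 0, 0, -0.003, -0.002, 0.05, 0.001, 0, 0, -0.003, -0.002, 0.075, 0.001, 0, 0, -0.003, -0.002, 0.1, 0.001, 0, 0, -0.003, -0.002, 0.125, 0.001, 0, 0]
}}

```text
t: 13.87
tcp_pos: [0.4237, 0.1704, 0.1556]
ee_rot: [-0.001, 0.705, 0.709, -0.0]
force: [-0.1, -0.2, -1.3]
opening: 0.107
grip_force: 30.0
```

```bash
python3 - <<'E'
from h import *
imaging.read_camera("wrist")
st();r=rot(0,.25);print(cmd([.4243,.1705,.0717],r))
E
```

```text
t 13.92 tcp [0.4233 0.1702 0.1545] R [[-0.005, 1.0, -0.003], [1.0, 0.005, 0.0], [0.0, -0.003, -1.0]] F [ 2.3 -0.4 -5. ] open 10.1 grip 29.999278485774994 q [0.28 0.27 1.95 0.   0.93 0.27]
[0.0008, 0.0042, 0.2759, -0.0017, -0.0003, 0.0005]
```

{"method": "arm_command", "body": {
  "commands": [0, 0.002, 0.025, 0, 0, 0, 0, 0.002, 0.05, 0, 0, 0, 0, 0.002, 0.075, 0, 0, 0, 0, 0.002, 0.1, 0, 0, 0, 0, 0.002, 0.125, 0, 0, 0]
}}

```text
t: 14.33
tcp_pos: [0.4243, 0.1704, 0.1182]
ee_rot: [-0.001, 0.705, 0.709, -0.0]
force: [0.9, -0.3, -2.4]
opening: 0.102
grip_force: 30.0
```

{"method": "arm_command", "body": {
  "commands": [0, 0, 0.025, 0, 0, 0, 0, 0, 0.05, 0, 0, 0, 0, 0, 0.075, 0, 0, 0, 0, 0, 0.1, 0, 0, 0, 0, 0, 0.115, 0, 0, 0]
}}

```text
t: 14.75
tcp_pos: [0.4241, 0.1704, 0.0835]
ee_rot: [-0.001, 0.705, 0.709, -0.0]
force: [1.0, 0.3, -1.8]
opening: 0.106
grip_force: 30.0
```

```bash
python3 - <<'E'
from h import *
imaging.read_camera("wrist")
st();r=rot(0,.25);print(cmd([.4243,.1705,.0717],r))
E
```

```text
t 14.8 tcp [0.4238 0.1703 0.0831] R [[-0.005, 1.0, -0.003], [1.0, 0.005, 0.001], [0.001, -0.003, -1.0]] F [ 0.2 -0.4 -2.8] open 9.9 grip 29.999273121356964 q [0.28 0.39 2.   0.   0.75 0.27]
[0.0006, 0.0017, 0.0381, -0.0016, -0.0004, 0.0005]
```

Smooth so far. The last 11–12 mm go slowly until contact.

{"method": "arm_command", "body": {
  "commands": [0, 0, 0.01, 0, 0, 0, 0, 0, 0.02, 0, 0, 0, 0, 0, 0.028, 0, 0, 0, 0, 0, 0.035, 0, 0, 0, 0, 0, 0.042, 0, 0, 0]
}}

```text
t: 15.22
tcp_pos: [0.4245, 0.1705, 0.0719]
ee_rot: [-0.001, 0.705, 0.709, 0.0]
force: [-0.0, 0.5, -2.5]
opening: 0.105
grip_force: 30.0
```

{"method": "arm_command", "body": {
  "commands": [0, 0, 0, 0, 0, 0, 0, 0, 0, 0, 0, 0]
}}

```text
t: 15.38
tcp_pos: [0.4244, 0.1705, 0.072]
ee_rot: [-0.001, 0.705, 0.709, 0.0]
force: [1.3, -0.6, -2.1]
opening: 0.106
grip_force: 30.0
```

{"method": "arm_command", "body": {
  "commands": [0, 0, 0.003, 0, 0, 0, 0, 0, 0.006, 0, 0, 0, 0, 0, 0.008, 0, 0, 0, 0, 0, 0.008, 0, 0, 0]
}}

```text
t: 15.72
tcp_pos: [0.425, 0.1706, 0.0714]
ee_rot: [-0.0, 0.705, 0.709, 0.001]
force: [-7.4, -3.7, 29.1]
opening: 0.109
grip_force: 30.0
```

It meets the floor. I'll relieve the press, release, and back straight up.

{"method": "arm_command", "body": {
  "commands": [0, 0, -0.003, 0, 0, 0, 0, 0, -0.006, 0, 0, 0, 0, 0, -0.006, 0, 0, 0]
}}

```text
t: 15.97
tcp_pos: [0.4245, 0.1705, 0.0715]
ee_rot: [-0.001, 0.705, 0.709, 0.0]
force: [0.0, 0.1, -1.1]
opening: 0.106
grip_force: 30.0
```

{"method": "arm_command", "body": {
  "commands": [0, 0, 0, 0, 0, 0, 0, 0, 0, 0, 0, 0, 0, 0, 0, 0, 0, 0, 0, 0, 0, 0, 0, 0, 0, 0, 0, 0, 0, 0],
  "jaw": -0.1
}}

```text
t: 16.38
tcp_pos: [0.4244, 0.1705, 0.0713]
ee_rot: [-0.001, 0.705, 0.709, -0.0]
force: [0.1, 0.2, 0.1]
opening: 0.411
grip_force: 0.0
```

{"method": "arm_command", "body": {
  "commands": [0, 0, -0.04, 0, 0, 0, 0, 0, -0.12, 0, 0, 0, 0, 0, -0.25, 0, 0, 0, 0, 0, -0.38, 0, 0, 0, -0.05, 0, -0.5, 0, 0, 0]
}}

```text
t: 16.8
tcp_pos: [0.4244, 0.1563, 0.2234]
ee_rot: [-0.001, 0.705, 0.709, 0.0]
force: [0.8, -0.2, 1.6]
opening: 0.448
grip_force: 0.0
```

{"method": "arm_command", "body": {
  "commands": [0, 0, -0.13, 0, 0, 0, 0, 0, -0.26, 0, 0, 0, 0, 0, -0.35, 0, 0, 0, 0, 0, -0.35, 0, 0, 0, 0, 0, -0.35, 0, 0, 0]
}}

```text
t: 17.22
tcp_pos: [0.425, 0.1553, 0.3271]
ee_rot: [-0.0, 0.705, 0.709, 0.001]
force: [-0.1, 0.6, 0.0]
opening: 0.448
grip_force: 0.0
```

```bash
python3 - <<'E'
from h import *
from fit import *
st()
i,z,K,T=save("wrist","w8");A=cloud(z,K,T).reshape(-1,3)
for n,x in(('div',.424),('fix',.504)):
    dv=box(A,x-.025,x+.025,.09,.27,.108,.122);print(n,line(dv,1),pct(dv[:,0]),pct(dv[:,2]))
s=box(A,.565,.573,.215,.32,.13,.25)
e=np.array([(zz,np.percentile(t[:,1],4)) for zz in np.arange(.14,.22,.01) for t in [s[abs(s[:,2]-zz)<.004]] if len(t)>3])
m=np.polyfit(e[:,0],e[:,1],1); print('stay',np.pi/2+np.arctan(m[0]))
l=box(A,.36,.50,.29,.42,.16,.36);print('lid',np.polyfit(l[:,2]-.13,l[:,1],1))
E
```

```text
t 17.22 tcp [0.425  0.1553 0.3271] R [[-0.005, 1.0, 0.001], [1.0, 0.005, 0.002], [0.002, 0.001, -1.0]] F [-0.1  0.6  0. ] open 41.7 grip 0.0 q [0.25 0.07 1.74 0.   1.34 0.24]
div {'at': np.float64(0.1864), 'c': np.float64(0.4242), 'slope_deg': -0.48, 'n': 1575, 'sd': 0.0029} [0.419  0.4201 0.4243 0.4288 0.4293] [0.1132 0.1137 0.1149 0.1162 0.1168]
fix {'at': np.float64(0.1861), 'c': np.float64(0.5037), 'slope_deg': -0.21, 'n': 1762, 'sd': 0.0032} [0.4989 0.4992 0.5036 0.5087 0.5093] [0.1086 0.1109 0.1149 0.1163 0.1169]
stay 2.2545717470965734
lid [0.21297297 0.30017057]
```

View pics/w8.png

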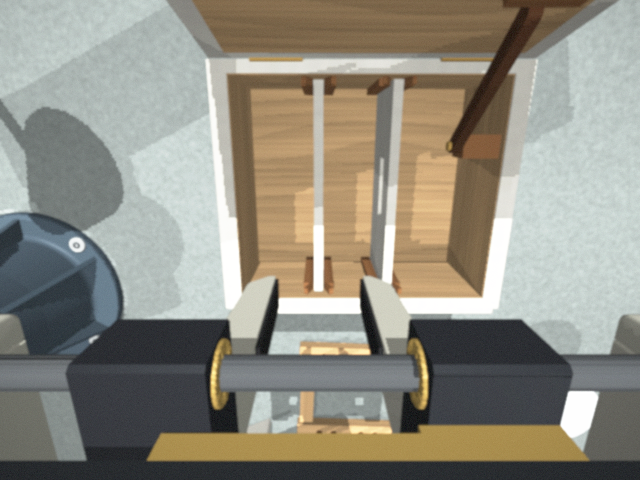

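The divider is seated at x≈318 px between both runner pairs. Its top is at 0.1149 m, the same as the fixed divider, and the two are parallel. The stay is under the catch at (535,8) at 2.25 rad, the lid is open and the robot is clear.

```bash
python3 -c "
from rig import ctrl
print(ctrl.hand_in())"
```

```text
the job is handed in; nothing more can be done
None
```

I handed the job in at about 17 s. By my last camera check, the stay is under the catch (2.25 rad), the lid is open (1.78 rad), and the divider is fully down in the empty grooves and released. The stay sprang back on the first try and had to be pushed up again before the divider moved. I kept clear of the drawer front, spray gun and tin but did not re-measure them. The hand-in returned no verdict.

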